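Set up the stick-bending jig and pin its slide

ROBOT

A 6-joint arm with a two-finger parallel gripper is mounted at the origin on the work surface. World frame = base frame: x ahead of the robot, y to its left, z up, the work surface at z = 0. Lengths are in mm, angles in rad, forces in N, time in s.
With the tool pointing down it reaches from about 275 to 1000 mm from the base axis. Payload 8.4 kg.
Tool frame: the origin (TCP) lies at the very end of the fingers, on their centre line; the grasp point (between the pads) lies 19 mm behind it (r.pinch_z is the distance from the TCP to the grasp point, in mm); z points along the fingers, y is the direction in which the jaws open and shut (so a half turn about z gives the same grasp; the last joint's range is limited). The gripper opens to 85 mm and grips with 20 to 120 N. Pads are 22 mm wide; open, the fingers measure 114 mm over their backs; the gripper's body (76 mm by 85 mm) begins 54 mm behind the grasp point. The pads swing forward as they close: fully open they stand 13 mm farther back than shut.
Start: joints at [1.167, 0.353, 1.633, -0, 1.155, -0.002], TCP at [244.421, 575.227, 231.281] pointing down, gripper open.
Joint ranges: [-2.63, 2.63], [-0.92, 2.1], [0.06, 2.66], [-1.3, 4.44], [0, 2.69], [-3.02, 3.02]. Speed limits (rad/s): [2.22, 2.22, 2.79, 3.14, 3.14, 3.14].

INTERFACE

Orientations are given as [roll, pitch, yaw] about the fixed x, y, z axes, in that order (R = Rz(yaw) Ry(pitch) Rx(roll)).
In Python, from rig import r, optics gives the robot as it stands.
- The arm moves only by the shell command python3 -m creep 'ROWS' [FORCE]. ROWS is JSON, a list of rows, each an object with "dp": the shift along the tool's x, y, z in mm, a list of three; "angular": the turn, a rotation vector about the tool's x, y, z in rad, a list of three; "fingers": the finger opening in mm, from 0 to 85.4. In form: [{"dp": [dx, dy, dz], "angular": [wx, wy, wz], "fingers": fingers}, ...]. A call has 1 to 5 rows; each row is the pose to reach, as a shift and turn from the pose commanded when the call began, along the tool's axes at that moment; what a row does not reach only later rows make up. A row lasts 1/12 s, in which the tool goes at most 41.7 mm and 7.16 degrees, less where a joint would pass 70% of its speed; a pose out of reach is approached as far as the arm can. A call with a gripper value outside its range is refused whole. The fingers move at their own pace and stop on an object; FORCE is the grip in N (left out, the last holds). Time passes only in rows, so rows that repeat a pose let the fingers close. It gives the time, the measured TCP pose, the force and the opening at its end, in the units of the state.
- r.sense(): the state, without advancing time (a new reading comes with each control period).
- optics.grab_frame(name): name is "side" or "top"; returns the picture (400x640x3 uint8, blue, green, red); there is no depth.
- optics.camera_params(name): a dict with "fx", "fy", "cx", "cy" (pixels), "distortion" ([k1, k2, p1, p2, k3] as OpenCV has them; the pictures are not rectified), "eye" and "rotation" of the camera in the world. Camera axes: x right, y up, looking along -z (the intrinsics and any distortion apply to the point x, -y, -z); pixel columns grow to the right and rows downward; lengths in mm; the calibration is good to about 2 mm. A picture is of the moment at which its call begins. camera_params takes no time and is no camera call.
- r.sign_off(): hands the job in, once; it reports no verdict.
The state is a dict: "clock": time; "qpos": joint angles; "qvel": joint speeds; "joint_efforts": joint torques, N m; "eef_pos": TCP position; "tcp_rot": TCP orientation; "contact_force": force on the tool from outside, world axes, zero at the start; "wrist_torque": the same for the moment, N m; "opening": opening from 0.0 (shut) to 1.0 (fully open).
Only numpy, scipy, OpenCV 4.12 (cv2) and the standard library are available. Lean on these libraries where they do the work, as an engineer would, in place of code of your own. Each camera call takes 0.05 s, during which the arm holds its last target.

TASK

Set up the blue stick-bending jig: thread the wide green collar and then the narrow white collar down its post until both are fully home. Then put the red-headed pin through the hole in the jig's slide and, with the pin tip resting on the bed beneath, carry the slide along, away from the post, until the pin drops into the hole hidden in the bed; seat the pin until its head sits on the slide. Leave the hammer, the tin and the stick where they lie.

Things in the scene. Friction and masses are not known exactly. Their poses are not given: they have to be found in the camera images.
- jig: fixed jig: blue base plate 110 (x) x 335 (y) x 12 mm; origin on the bench, z up. Post toward its +y; a slide channel along y at x = 0, y = -170 to 30 mm, between two blue rails (x = -31 and 31 mm, 10 wide, tops 52 mm up). The fixed steel bed in it is flat, top 40 mm over the bench, with one hidden round vertical hole, 20 mm wide, 28 deep, on the line x = 0.
- post_base (a point): centre of the foot of the jig's steel post, on the top of the base plate, 12 mm over the bench (jig frame 0, 115, 12 mm). The post is 22 mm in diameter and 55 mm tall above this point, its last 8 mm tapering to 12 mm.
- slide (a joint): travel (m) of the aluminium slide along the jig's -y, away from the post: 0 to 0.085, starts under 0.012; about 1.5 N friction, stays where left. Slide 50 mm wide, 13.5 thick, top 54 mm over the bench, reaching 25 mm from its hole to the post side and 95 mm to the other, where a blue stop plate stands 91 mm over the bench (with its rib it begins 70 mm from the hole).
- slide_hole (a point): centre of the mouth of the round hole, 19 mm in diameter, through the slide, on its top face 54 mm over the bench; moves with the slide; the bed's top is 14 mm below. The bed's hidden hole comes into line with it at a slide travel somewhere between 0.035 and 0.070 m, always beyond the starting travel; where is not reported and must be felt.
- collar_wide: loose wide green collar: ring 62 mm outer diameter, 26 mm bore, 30 mm tall, about 0.2 kg, lying flat on the bench (bore upright); origin at the centre of its underside, z up its axis. Goes on the post first, down onto the base plate.
- collar_narrow: loose narrow white collar: ring 46 mm outer diameter, 26 mm bore, 45 mm tall, about 0.12 kg, standing on the bench (bore upright); origin at the centre of its underside, z up its axis. Goes on second, down onto the wide collar, its underside then 30 mm above post_base.
- pin: loose locking pin, 78 mm long: steel shank 16 mm in diameter and 38 mm long, its last 4 mm tapering to a 10 mm flat tip, under a red round head 28 mm in diameter and 40 mm tall (38 to 78 mm from the tip); about 0.12 kg. Starts upright in the block, shoulder on it, tip 4 mm over the bench. Origin at the centre of the tip, z from tip to head.
- pin_tip (a point): centre of the pin's tip (the same point as the pin's origin). With the pin home, its head's shoulder sits on the slide and the tip is 16 mm over the bench; resting on the bed, not in the hidden hole, the tip is 40 mm over the bench.
- pin_block: fixed dark wooden block 70 x 70 x 42 mm tall with a 19 mm hole down its middle that holds the pin at the start; origin at the centre of its underside.
- hammer: bystander: hammer 270 mm long lying on the bench, wooden handle; origin at the middle of its length, on the bench.
- tin: bystander: plain steel can, 72 mm in diameter, 95 mm tall, upright; origin at the centre of its underside.
- stick: bystander: crooked brown stick about 420 mm long, 22 mm thick, lying on the bench beyond the jig along its y; origin on the bench at mid-length.
Things that resemble listed ones, but are neither listed nor needed, are in the scene too. What is shaped like the pin but purple or turquoise is not meant. Several things have the shape of the collar_narrow; the one meant has the colours described above.

How it is judged:
By the outcome, as a careful person would: the job done as asked, in the order asked, and still so for the second after the job is handed in, with the robot touching nothing.
It also fails if it takes over 72 s, if anything falls off the work surface, if the arm or the gripper's body presses on something with over 40 N, if the wrist force passes 120 N, or if a joint passes its speed limit or range.

## Working session

There is one attempt and no reset: what is moved stays moved. The work goes in short steps, Python scripts to look and compute and a shell command to move; the robot and the scene stay as the last step left them, time stands still between calls to the robot, and variables do not carry over. Pictures are saved under pics/ and viewed, and the job is handed in when it is done.

```bash
ls; mkdir -p pics
python3 - <<'E'
from rig import r, optics
import cv2
for n in ("side","top"):
    im=optics.grab_frame(n); cv2.imwrite(f"pics/{n}0.png",im); print(n,optics.camera_params(n))
print(r.sense())
E
```

```text
pics
side {'fx': 380.8355422694989, 'fy': 380.8355422694989, 'cx': 318.24416174985987, 'cy': 199.61896903451756, 'distortion': array([0.0221403, 0.       , 0.       , 0.       , 0.       ]), 'eye': array([408.08336254, 770.29772681, 675.95897888]), 'rotation': array([ 0.89190368, -0.02011323, -2.93505753])}
top {'fx': 486.7109131424507, 'fy': 486.7109131424507, 'cx': 320.2529289944244, 'cy': 200.80419223334872, 'distortion': array([-0.08386315,  0.        ,  0.        ,  0.        ,  0.        ]), 'eye': array([ 258.644159  ,   12.29297746, 1562.87003292]), 'rotation': array([ 0.21067186,  0.00217087, -1.66056686])}
{'clock': 0.1, 'qpos': array([ 1.16659802e+00,  3.53598740e-01,  1.63402149e+00,  4.25659551e-05,
        1.15522708e+00, -2.39900841e-03]), 'qvel': array([-7.98844997e-04,  2.55799855e-04, -2.60056093e-03, -3.37585632e-05,
        6.78583323e-04, -1.56443386e-04]), 'joint_efforts': array([-3.62754827e-04, -6.06360555e+01, -3.42822504e+01, -1.77811302e-05,
        3.89715191e-03,  2.11336510e-05]), 'eef_pos': array([244.24574126, 574.84804732, 230.64074237]), 'tcp_rot': array([-3.14033809e+00, -4.19312479e-05,  2.73977612e+00]), 'contact_force': array([-0.06508482, -1.24835366, -0.09838613]), 'wrist_torque': array([ 0.06395176, -0.02624017, -0.05232078]), 'opening': 1.0011402496046369}
```

View pics/side0.png

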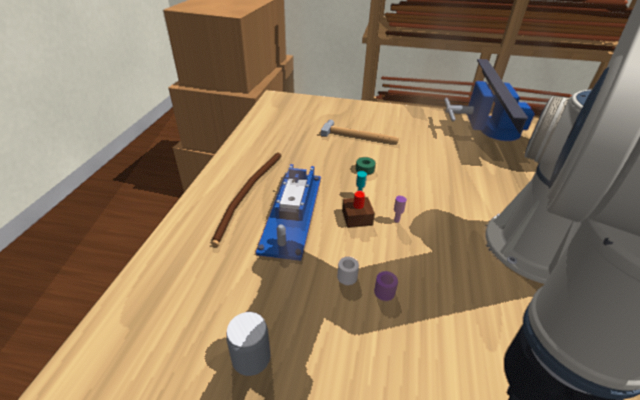

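View pics/top0.png

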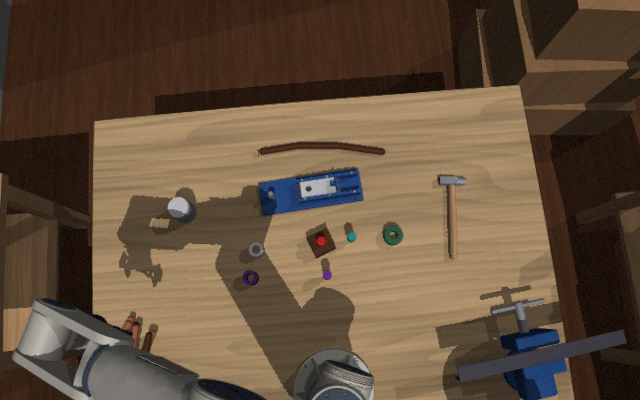

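```bash
cat > h.py <<'E'
import numpy as np, cv2
from scipy.spatial.transform import Rotation as R
from rig import r, optics
def cam(n):
    c=optics.camera_params(n); K=np.array([[c['fx'],0,c['cx']],[0,c['fy'],c['cy']],[0,0,1]])
    Rc=R.from_euler('xyz',c['rotation']).as_matrix()@np.diag([1,-1,-1])
    return K,c['distortion'],Rc,c['eye']
def proj(n,P):
    K,d,Rc,e=cam(n); p=(np.atleast_2d(P)-e)@Rc
    return cv2.projectPoints(p,np.zeros(3),np.zeros(3),K,d)[0][:,0]
def unproj(n,uv,z):
    K,d,Rc,e=cam(n); q=cv2.undistortPoints(np.array(uv,float).reshape(-1,1,2),K,d)[:,0]
    D=np.c_[q,np.ones(len(q))]@Rc.T
    return e+D*((z-e[2])/D[:,2])[:,None]
def crop(n,name,u0,v0,u1,v1,s,im=None):
    im=optics.grab_frame(n) if im is None else im
    cv2.imwrite(name,cv2.resize(im[v0:v1,u0:u1],None,fx=s,fy=s,interpolation=cv2.INTER_CUBIC))
def go(target,yaw=None):
    """shift in tool axes from the current measured pose"""
    s=r.sense(); Rt=R.from_euler('xyz',s['tcp_rot'])
    print('t',s['clock'],'pos',s['eef_pos'].round(1),'rot',s['tcp_rot'].round(4),'F',s['contact_force'].round(1),'op',round(85.4*s['opening'],1))
    print('dp',Rt.inv().apply(np.array(target)-s['eef_pos']).round(1))
    if yaw is not None:
        g=R.from_euler('xyz',[np.pi,0,yaw]); print('ang',(Rt.inv()*g).as_rotvec().round(4))
E
python3 - <<'E'
from h import *
im=cv2.imread('pics/top0.png'); crop('top','pics/t1.png',230,150,430,300,4,im)
im=cv2.imread('pics/side0.png'); crop('side','pics/s1.png',250,140,430,310,3.5,im)
E
```

```text
(no output)
```

View pics/t1.png

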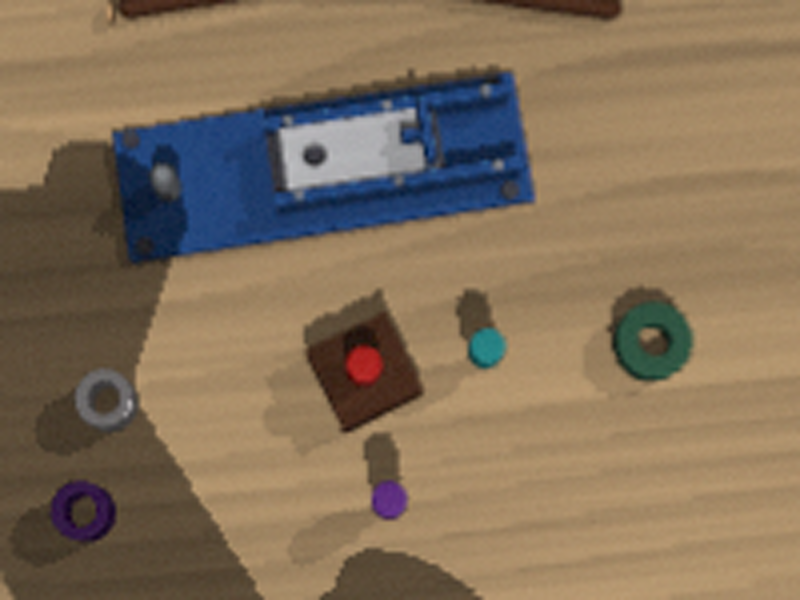

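View pics/s1.png

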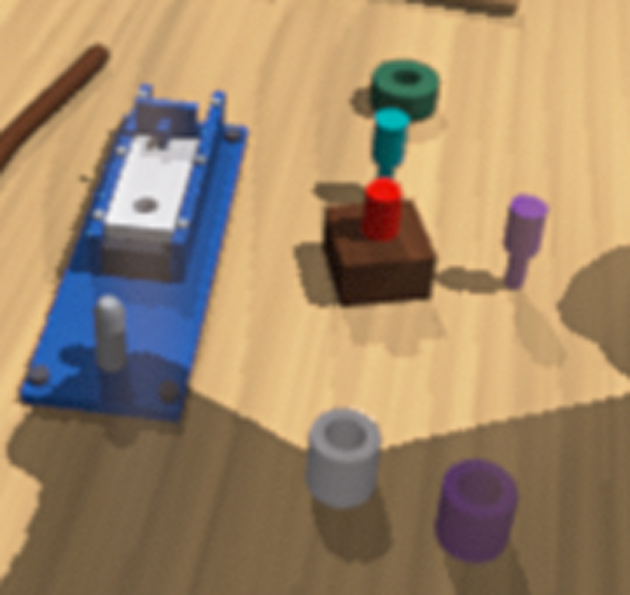

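Run:
```python
from h import *
from scipy.optimize import least_squares
T=lambda p:[(p[0]+.5)/4-.5+230,(p[1]+.5)/4-.5+150]
S=lambda p:[(p[0]+.5)/3.5-.5+250,(p[1]+.5)/3.5-.5+140]
for n,z,a,b in [('green',30,(653,340),(405,78)),('white',45,(105,400),(345,433)),('pin',82,(364,366),(382,188)),('hole',54,(315,154),(145,205)),('posttop',67,(163,176),(109,303))]:
    print(n,unproj('top',[T(a)],z)[0].round(1),unproj('side',[S(b)],z)[0].round(1))
# jig
c=np.array([[-55,167.5,12],[-55,-167.5,12],[55,-167.5,12],[55,167.5,12]])
top=np.array([T(p) for p in [(113,131),(515,72),(535,203),(131,264)]])
print(unproj('top',top,12).round(1))
side=np.array([S(p) for p in [(22,398),(180,418),(247,128)]])
print(unproj('side',side,12).round(1))
```

```text
green [ 455.1 -233.9   30. ] [ 455.8 -231.2   30. ]
white [444.7 201.2  45. ] [446.6 204.5  45. ]
pin [448.6  -2.7  82. ] [452.1  -1.3  82. ]
hole [624.9  20.6  54. ] [624.1  23.6  54. ]
posttop [614.8 141.6  67. ] [615.8 145.9  67. ]
[[ 669.5  184.8   12. ]
 [ 689.7 -149.8   12. ]
 [ 578.  -154.2   12. ]
 [ 557.2  177.2   12. ]]
[[ 665.2  192.5   12. ]
 [ 557.5  186.4   12. ]
 [ 581.  -149.1   12. ]]
```

Run:
```python
from h import *
print(r.pinch_z)
go([455.4,-232.5,150],1.64)
```

```text
18.700000000000003
t 0.1 pos [244.2 574.8 230.6] rot [-3.1403 -0.      2.7398] F [-0.1 -1.2 -0.1] op 85.5
dp [-510.1 -660.4   81.4]
ang [-1.1000e-03  7.0000e-04  1.0998e+00]
```

```bash
python3 -m creep '[{"dp":[-510,-660,81],"angular":[-0.001,0,1.1],"fingers":76},{"dp":[-510,-660,81],"angular":[-0.001,0,1.1],"fingers":76},{"dp":[-510,-660,81],"angular":[-0.001,0,1.1],"fingers":76},{"dp":[-510,-660,81],"angular":[-0.001,0,1.1],"fingers":76},{"dp":[-510,-660,81],"angular":[-0.001,0,1.1],"fingers":76}]' 40
python3 -c "
from h import *
go([455.4,-232.5,150],1.64)"
```

```text
clock: 0.52
eef_pos: [296.7, 372.6, 210.6]
tcp_rot: [3.142, 0.0, 2.109]
contact_force: [1.4, -0.3, -0.1]
opening: 0.895
t 0.5167 pos [296.7 372.6 210.6] rot [3.1415e+00 1.0000e-04 2.1093e+00] F [ 1.4 -0.3 -0.1] op 76.4
dp [-600.9 -174.1   60.7]
ang [1.000e-04 1.000e-04 4.693e-01]
```

```bash
python3 -m creep '[{"dp":[-601,-174,61],"angular":[0,0,0.469],"fingers":76},{"dp":[-601,-174,61],"angular":[0,0,0.469],"fingers":76},{"dp":[-601,-174,61],"angular":[0,0,0.469],"fingers":76},{"dp":[-601,-174,61],"angular":[0,0,0.469],"fingers":76},{"dp":[-601,-174,61],"angular":[0,0,0.469],"fingers":76}]' 40
python3 -c "
from h import *
go([455.4,-232.5,150],1.64)"
```

```text
clock: 0.93
eef_pos: [350.5, 172.5, 190.7]
tcp_rot: [3.141, -0.0, 1.64]
contact_force: [0.6, 0.2, -0.1]
opening: 0.892
t 0.9333 pos [350.5 172.5 190.7] rot [ 3.1410e+00 -4.0000e-04  1.6402e+00] F [ 0.6  0.2 -0.1] op 76.1
dp [-411.3   76.5   40.6]
ang [ 0.0006 -0.0004  0.0002]
```

```bash
python3 -m creep '[{"dp":[-411,77,41],"angular":[0,0,0],"fingers":76},{"dp":[-411,77,41],"angular":[0,0,0],"fingers":76},{"dp":[-411,77,41],"angular":[0,0,0],"fingers":76},{"dp":[-411,77,41],"angular":[0,0,0],"fingers":76},{"dp":[-411,77,41],"angular":[0,0,0],"fingers":76}]'
python3 -c "
from h import *
go([455.4,-232.5,80],1.64)"
```

```text
clock: 1.35
eef_pos: [404.0, -28.1, 170.4]
tcp_rot: [3.141, -0.0, 1.646]
contact_force: [0.7, -0.3, 0.4]
opening: 0.891
t 1.35 pos [404.  -28.1 170.4] rot [ 3.1408e+00 -4.0000e-04  1.6458e+00] F [ 0.7 -0.3  0.4] op 76.1
dp [-207.7   35.9   90.3]
ang [ 0.0008 -0.0004  0.0058]
```

```bash
python3 -m creep '[{"dp":[-208,36,40],"angular":[0,0,-0.005],"fingers":76},{"dp":[-208,36,40],"angular":[0,0,-0.005],"fingers":76},{"dp":[-208,36,60],"angular":[0,0,-0.005],"fingers":76},{"dp":[-208,36,60],"angular":[0,0,-0.005],"fingers":76},{"dp":[-208,36,60],"angular":[0,0,-0.005],"fingers":76}]'
python3 -c "
from h import *
go([455.4,-232.5,60],1.64)
crop('side','pics/s2.png',300,100,440,220,5)
crop('top','pics/t2.png',340,190,440,270,6)"
```

```text
clock: 1.77
eef_pos: [452.8, -222.2, 113.5]
tcp_rot: [3.141, -0.0, 1.65]
contact_force: [0.9, -0.1, 0.3]
opening: 0.891
t 1.7667 pos [ 452.8 -222.2  113.5] rot [ 3.1411e+00 -4.0000e-04  1.6503e+00] F [ 0.9 -0.1  0.3] op 76.1
dp [-10.5   1.8  53.5]
ang [ 0.0005 -0.0004  0.0103]
```

View pics/s2.png

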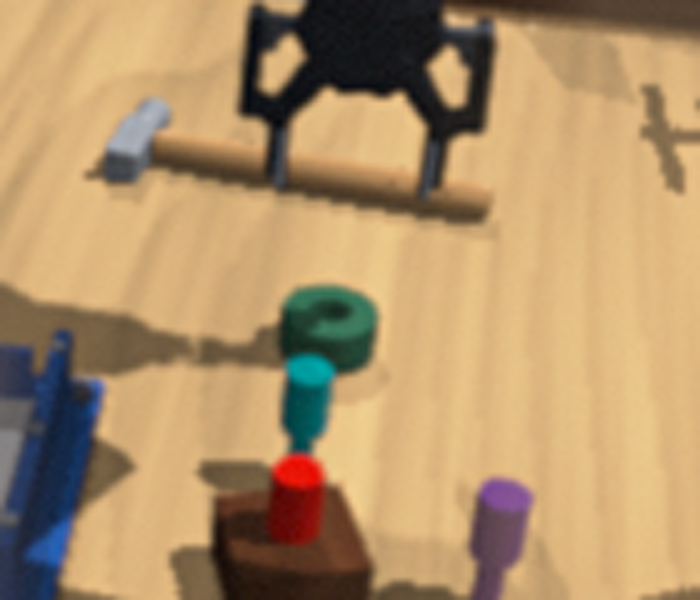

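View pics/t2.png

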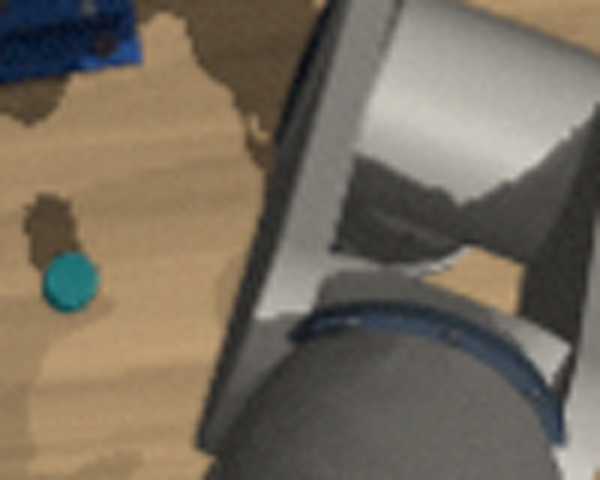

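Run:
```python
from h import *
for z in (113.5,118,122): print(unproj('side',[[300+279/5-.4,100+186/5-.4],[300+430/5-.4,100+195/5-.4]],z).round(1))
print(proj('side',[[452.8,-222.2,113.5]]))
```

```text
[[ 493.5 -230.1  113.5]
 [ 405.2 -240.8  113.5]]
[[ 492.8 -222.1  118. ]
 [ 405.2 -232.7  118. ]]
[[ 492.2 -215.   122. ]
 [ 405.3 -225.5  122. ]]
[[368.83672965 139.76941329]]
```

```bash
python3 -m creep '[{"dp":[-10.5,2,30],"angular":[0,0,-0.01],"fingers":80},{"dp":[-10.5,2,70],"angular":[0,0,-0.01],"fingers":80},{"dp":[-10.5,2,90],"angular":[0,0,-0.01],"fingers":80},{"dp":[-10.5,2,110],"angular":[0,0,-0.01],"fingers":80},{"dp":[-10.5,2,110],"angular":[0,0,-0.01],"fingers":80}]'
python3 -c "
from h import *
go([455.4,-232.5,3],1.64)
crop('side','pics/s3.png',300,100,440,220,5)"
```

```text
clock: 2.28
eef_pos: [453.2, -228.6, 1.0]
tcp_rot: [-3.137, -0.004, 1.661]
contact_force: [0.2, 0.7, 0.6]
opening: 0.936
t 2.2833 pos [ 453.2 -228.6    1. ] rot [-3.1368 -0.0038  1.6608] F [0.2 0.7 0.6] op 79.9
dp [-4.1  1.9 -2. ]
ang [-0.0048 -0.0037  0.0208]
```

View pics/s3.png

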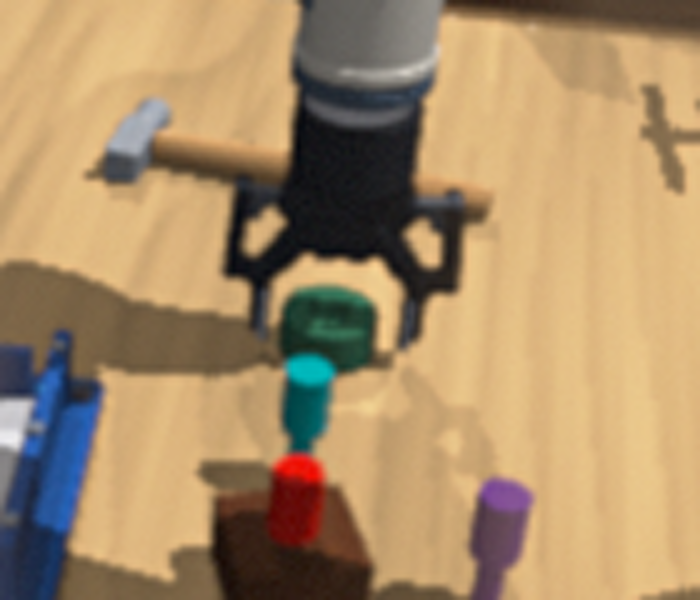

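```bash
python3 -m creep '[{"dp":[-4,2,-2],"angular":[-0.005,-0.004,0.02],"fingers":80},{"dp":[-4,2,-2],"angular":[-0.005,-0.004,0.02],"fingers":56},{"dp":[-4,2,-2],"angular":[-0.005,-0.004,0.02],"fingers":56},{"dp":[-4,2,-2],"angular":[-0.005,-0.004,0.02],"fingers":56},{"dp":[-4,2,-2],"angular":[-0.005,-0.004,0.02],"fingers":56}]' 60
python3 -c "
from h import *
go([455.4,-232.5,3],1.64)
"
```

```text
clock: 2.75
eef_pos: [459.3, -234.7, 8.7]
tcp_rot: [3.133, 0.005, 1.641]
contact_force: [-3.9, 1.9, 14.9]
opening: 0.711
t 2.75 pos [ 459.3 -234.7    8.7] rot [3.1334 0.0053 1.6407] F [-3.9  1.9 14.9] op 60.7
dp [ 2.5 -3.8  5.6]
ang [0.0082 0.0053 0.0007]
```

```bash
python3 -m creep '[{"dp":[0,0,-6],"angular":[0,0,0],"fingers":50},{"dp":[0,0,-6],"angular":[0,0,0],"fingers":50},{"dp":[0,0,-6],"angular":[0,0,0],"fingers":50}]' 60
python3 -c "
from h import *
go([455.4,-232.5,60],1.64)
"
```

```text
clock: 3.0
eef_pos: [458.6, -234.3, 13.2]
tcp_rot: [3.135, 0.005, 1.641]
contact_force: [0.7, 0.2, -1.5]
opening: 0.71
t 3.0 pos [ 458.6 -234.3   13.2] rot [3.1346 0.0045 1.6408] F [ 0.7  0.2 -1.5] op 60.7
dp [  1.8  -2.8 -46.8]
ang [0.007  0.0045 0.0008]
```

```bash
python3 -m creep '[{"dp":[2,-3,-30],"angular":[0.007,0.0045,0],"fingers":50},{"dp":[10,0,-70],"angular":[0.007,0.0045,0],"fingers":50},{"dp":[30,5,-100],"angular":[0.007,0.0045,0],"fingers":50},{"dp":[60,20,-120],"angular":[0.007,0.0045,0],"fingers":50},{"dp":[95,40,-120],"angular":[0.007,0.0045,0],"fingers":50}]' 60
python3 -c "
from h import *
go([615.3,143.8,130],1.64)
"
```

```text
clock: 3.42
eef_pos: [492.6, -136.7, 136.4]
tcp_rot: [3.137, 0.002, 1.638]
contact_force: [2.0, -1.3, -1.3]
opening: 0.707
t 3.4167 pos [ 492.6 -136.7  136.4] rot [3.1371e+00 1.6000e-03 1.6382e+00] F [ 2.  -1.3 -1.3] op 60.4
dp [271.6 141.3   6.6]
ang [ 0.0045  0.0016 -0.0018]
```

```bash
python3 -m creep '[{"dp":[271,141,6],"angular":[0.0045,0.0016,-0.002],"fingers":50},{"dp":[271,141,6],"angular":[0.0045,0.0016,-0.002],"fingers":50},{"dp":[271,141,6],"angular":[0.0045,0.0016,-0.002],"fingers":50},{"dp":[271,141,6],"angular":[0.0045,0.0016,-0.002],"fingers":50},{"dp":[271,141,6],"angular":[0.0045,0.0016,-0.002],"fingers":50}]' 60
python3 -c "
from h import *
go([615.3,143.8,100],1.64)
"
```

```text
clock: 3.83
eef_pos: [573.8, 57.1, 128.0]
tcp_rot: [-3.135, -0.003, 1.643]
contact_force: [0.1, -0.1, -1.8]
opening: 0.706
t 3.8333 pos [573.8  57.1 128. ] rot [-3.1355e+00 -2.5000e-03  1.6429e+00] F [ 0.1 -0.1 -1.8] op 60.3
dp [83.4 47.8 27.9]
ang [-0.0061 -0.0025  0.0029]
```

```bash
python3 -m creep '[{"dp":[83,48,10],"angular":[-0.006,-0.0025,0.003],"fingers":50},{"dp":[83,48,20],"angular":[-0.006,-0.0025,0.003],"fingers":50},{"dp":[83,48,28],"angular":[-0.006,-0.0025,0.003],"fingers":50},{"dp":[83,48,28],"angular":[-0.006,-0.0025,0.003],"fingers":50},{"dp":[83,48,28],"angular":[-0.006,-0.0025,0.003],"fingers":50}]' 60
python3 -c "
from h import *
go([615.3,143.8,100],1.64)
crop('side','pics/s4.png',230,170,360,280,6)
crop('top','pics/t4.png',230,150,350,240,6)
"
```

```text
clock: 4.25
eef_pos: [614.4, 142.0, 98.7]
tcp_rot: [-3.139, 0.001, 1.642]
contact_force: [-0.4, -0.2, -1.8]
opening: 0.707
t 4.25 pos [614.4 142.   98.7] rot [-3.1391e+00  5.0000e-04  1.6418e+00] F [-0.4 -0.2 -1.8] op 60.4
dp [ 1.7  1.  -1.3]
ang [-0.0024  0.0005  0.0018]
```

View pics/s4.png

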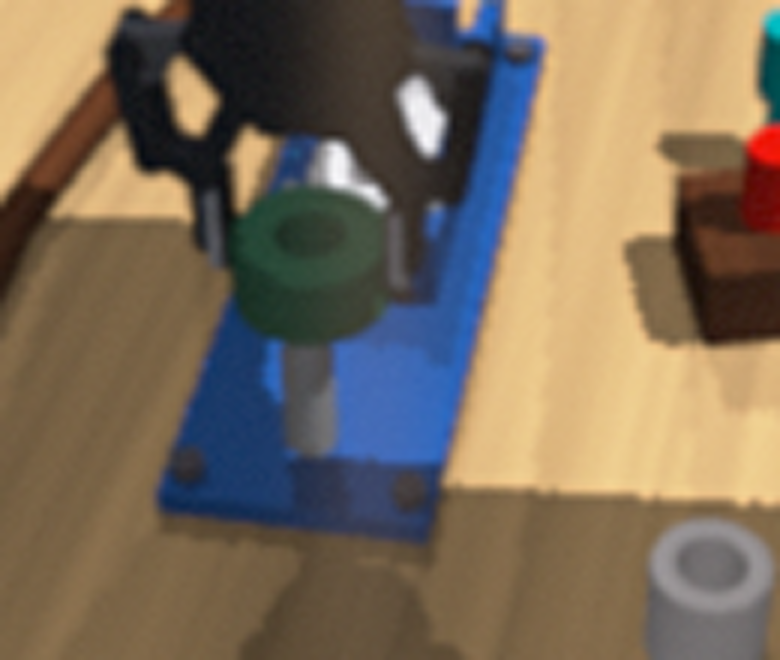

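View pics/t4.png

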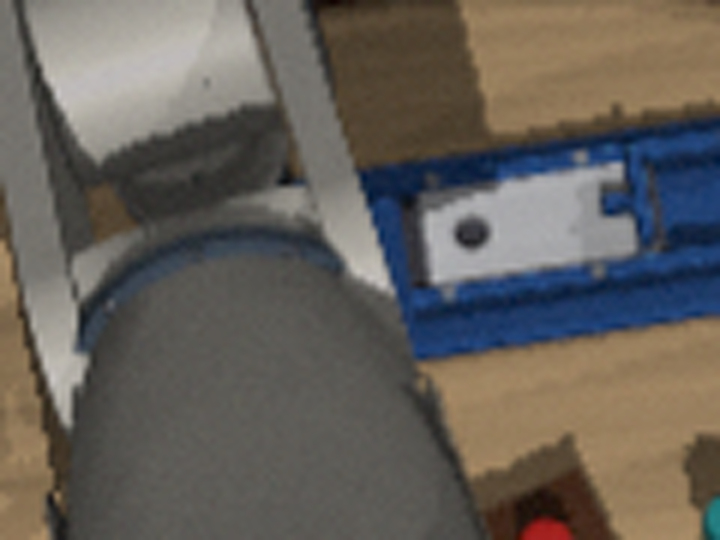

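Run:
```python
from h import *
f=lambda a,b:[230+(a+.5)/6-.5,170+(b+.5)/6-.5]
# ring top silhouette extremes & bottom
print('ring top', unproj('side',[f(309,236)],120).round(1), unproj('side',[f(311,237)],116).round(1))
print('post near-edge foot', unproj('side',[f(309,456)],12).round(1))
# project models
def circ(c,rad,z): 
    a=np.linspace(0,2*np.pi,60); return np.c_[c[0]+rad*np.cos(a),c[1]+rad*np.sin(a),0*a+z]
def box(P):
    q=(proj('side',P)-[230,170]+.5)*6-.5; return q.min(0).round(),q.max(0).round()
for c in [(614.4,142)]:
  for z in (116,120): print('ring top box',z,box(circ(c,31,z)),'bore',box(circ(c,13,z)))
  print('ring bot',box(circ(c,31,90)))
for c in [(614.8,141.6),(615.8,145.9)]:
  print('post',c,box(circ(c,11,12)))
```

```text
ring top [[613.1 145.2 120. ]] [[613.6 141.1 116. ]]
post near-edge foot [[614.8 155.   12. ]]
ring top box 116 (array([226., 186.]), array([391., 293.])) bore (array([274., 216.]), array([343., 261.]))
ring top box 120 (array([225., 178.]), array([391., 285.])) bore (array([273., 208.]), array([343., 253.]))
ring bot (array([230., 238.]), array([392., 345.]))
post (614.8, 141.6) (array([291., 414.]), array([345., 452.]))
post (615.8, 145.9) (array([286., 420.]), array([340., 459.]))
```

```bash
python3 -m creep '[{"dp":[2.6,2.3,0],"angular":[-0.002,0,0.002],"fingers":50},{"dp":[2.6,2.3,10],"angular":[-0.002,0,0.002],"fingers":50},{"dp":[2.6,2.3,20],"angular":[-0.002,0,0.002],"fingers":50},{"dp":[2.6,2.3,28],"angular":[-0.002,0,0.002],"fingers":50},{"dp":[2.6,2.3,34],"angular":[-0.002,0,0.002],"fingers":50}]' 60
python3 -c "
from h import *
go([616.5,144.8,50],1.64)
"
```

```text
clock: 4.77
eef_pos: [616.6, 143.4, 64.4]
tcp_rot: [3.141, 0.0, 1.637]
contact_force: [-0.2, -0.4, -1.6]
opening: 0.705
t 4.7667 pos [616.6 143.4  64.4] rot [3.1413e+00 2.0000e-04 1.6373e+00] F [-0.2 -0.4 -1.6] op 60.2
dp [ 1.4 -0.  14.4]
ang [ 0.0003  0.0002 -0.0027]
```

```bash
python3 -m creep '[{"dp":[0.5,0,8],"angular":[0,0,0],"fingers":50},{"dp":[0.5,0,16],"angular":[0,0,0],"fingers":50},{"dp":[0.5,0,24],"angular":[0,0,0],"fingers":50},{"dp":[0.5,0,32],"angular":[0,0,0],"fingers":50},{"dp":[0.5,0,38],"angular":[0,0,0],"fingers":50}]' 60
python3 -c "
from h import *
go([616.5,144.8,20.7],1.64)
"
```

```text
clock: 5.18
eef_pos: [617.2, 144.5, 26.8]
tcp_rot: [3.14, 0.0, 1.638]
contact_force: [-1.1, 0.6, -2.6]
opening: 0.708
t 5.1833 pos [617.2 144.5  26.8] rot [3.1404e+00 1.0000e-04 1.6379e+00] F [-1.1  0.6 -2.6] op 60.4
dp [ 0.4 -0.7  6.1]
ang [ 0.0012  0.0001 -0.0021]
```

```bash
python3 -m creep '[{"dp":[0,0,4],"angular":[0,0,0],"fingers":50},{"dp":[0,0,6],"angular":[0,0,0],"fingers":50},{"dp":[0,0,7],"angular":[0,0,0],"fingers":50}]' 60
python3 -c "
from h import *
go([616.5,144.8,20.7],1.64)
"
```

```text
clock: 5.43
eef_pos: [617.2, 144.6, 20.9]
tcp_rot: [3.141, -0.0, 1.638]
contact_force: [-5.2, -0.8, 8.8]
opening: 0.709
t 5.4333 pos [617.2 144.6  20.9] rot [ 3.1405 -0.      1.6378] F [-5.2 -0.8  8.8] op 60.5
dp [ 0.3 -0.7  0.2]
ang [ 0.0011 -0.     -0.0022]
```

```bash
python3 -m creep '[{"dp":[0,0,0],"angular":[0,0,0],"fingers":80},{"dp":[0,0,0],"angular":[0,0,0],"fingers":80},{"dp":[0,0,-30],"angular":[0,0,0],"fingers":80},{"dp":[0,0,-70],"angular":[0,0,0],"fingers":80},{"dp":[0,0,-110],"angular":[0,0,0],"fingers":80}]' 60
python3 -c "
from h import *
go([445.7,202.8,130],1.64)
"
```

```text
clock: 5.85
eef_pos: [616.7, 144.3, 131.7]
tcp_rot: [3.141, 0.0, 1.638]
contact_force: [1.5, -0.0, -0.8]
opening: 0.939
t 5.85 pos [616.7 144.3 131.7] rot [3.1412e+00 3.0000e-04 1.6378e+00] F [ 1.5 -0.  -0.8] op 80.2
dp [  69.8 -166.7    1.6]
ang [ 0.0004  0.0003 -0.0022]
```

```bash
python3 -m creep '[{"dp":[70,-167,2],"angular":[0,0,-0.002],"fingers":62},{"dp":[70,-167,2],"angular":[0,0,-0.002],"fingers":62},{"dp":[70,-167,2],"angular":[0,0,-0.002],"fingers":62},{"dp":[70,-167,2],"angular":[0,0,-0.002],"fingers":62},{"dp":[70,-167,30],"angular":[0,0,-0.002],"fingers":62}]' 60
python3 -c "
from h import *
go([445.7,202.8,14],1.64)
crop('side','pics/s5.png',240,170,400,300,5)
"
```

```text
clock: 6.27
eef_pos: [444.3, 204.9, 104.3]
tcp_rot: [3.135, -0.003, 1.64]
contact_force: [1.6, -0.2, -0.4]
opening: 0.728
t 6.2667 pos [444.3 204.9 104.3] rot [ 3.1346e+00 -2.6000e-03  1.6404e+00] F [ 1.6 -0.2 -0.4] op 62.2
dp [-2.5  0.6 90.3]
ang [ 0.007  -0.0027  0.0004]
```

View pics/s5.png

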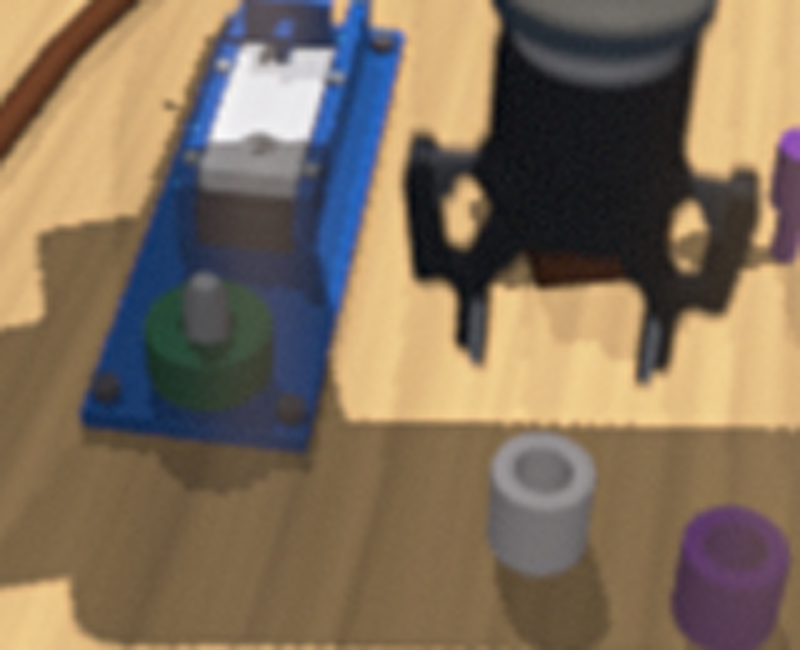

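Run:
```python
from h import *
f=lambda a,b:[240+(a+.5)/5-.5,170+(b+.5)/5-.5]
for z in (100,104,110): print(unproj('side',[f(480,362),f(644,382)],z).mean(0).round(1))
print(unproj('side',[f(542,475)],45).round(1),unproj('side',[f(538,550)],0).round(1))
```

```text
[443.4 198.7 100. ]
[443.2 202.6 104. ]
[442.8 208.6 110. ]
[[446.6 208.2  45. ]] [[444.6 212.4   0. ]]
```

```bash
python3 -m creep '[{"dp":[-0.6,2.7,25],"angular":[0.007,-0.0027,0],"fingers":62},{"dp":[-0.6,2.7,60],"angular":[0.007,-0.0027,0],"fingers":62},{"dp":[-0.6,2.7,88],"angular":[0.007,-0.0027,0],"fingers":62},{"dp":[-0.6,2.7,88],"angular":[0.007,-0.0027,0],"fingers":62},{"dp":[-0.6,2.7,88],"angular":[0.007,-0.0027,0],"fingers":38}]' 60
python3 -c "
from h import *
go([447,204.5,16],1.64)
"
```

```text
clock: 6.73
eef_pos: [448.7, 202.4, 12.2]
tcp_rot: [-3.134, 0.004, 1.64]
contact_force: [0.4, 0.4, 1.3]
opening: 0.6
t 6.7333 pos [448.7 202.4  12.2] rot [-3.1341  0.0036  1.6397] F [0.4 0.4 1.3] op 51.2
dp [ 2.2 -1.5 -3.8]
ang [-0.0075  0.0036 -0.0003]
```

```bash
python3 -m creep '[{"dp":[1,0,-3],"angular":[-0.0075,0.0036,0],"fingers":38},{"dp":[1,0,-3],"angular":[-0.0075,0.0036,0],"fingers":38},{"dp":[1,0,-3],"angular":[-0.0075,0.0036,0],"fingers":38},{"dp":[1,0,-3],"angular":[-0.0075,0.0036,0],"fingers":38}]' 60
python3 -c "
from h import *
go([447,204.5,16],1.64)
crop('side','pics/s6.png',240,170,400,300,5)
"
```

```text
clock: 7.07
eef_pos: [449.8, 204.1, 17.0]
tcp_rot: [3.137, -0.002, 1.64]
contact_force: [0.1, -0.4, -0.2]
opening: 0.513
t 7.0667 pos [449.8 204.1  17. ] rot [ 3.1368e+00 -1.8000e-03  1.6398e+00] F [ 0.1 -0.4 -0.2] op 43.8
dp [ 0.6 -2.8  1. ]
ang [ 0.0048 -0.0018 -0.0002]
```

View pics/s6.png

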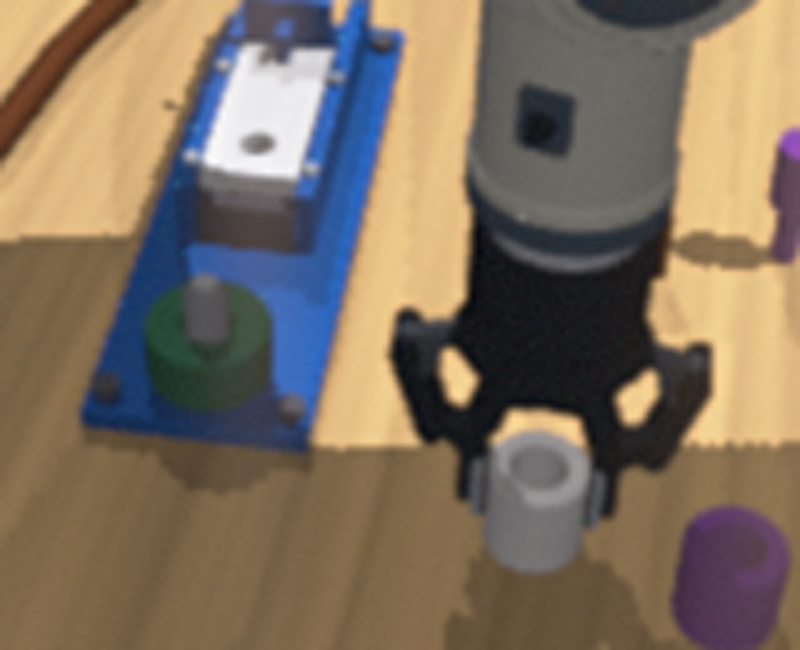

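```bash
python3 -m creep '[{"dp":[0,0,-40],"angular":[0.005,-0.002,0],"fingers":38},{"dp":[-5,15,-75],"angular":[0.005,-0.002,0],"fingers":38},{"dp":[-20,45,-95],"angular":[0.005,-0.002,0],"fingers":38},{"dp":[-40,80,-95],"angular":[0.005,-0.002,0],"fingers":38},{"dp":[-57,115,-95],"angular":[0.005,-0.002,0],"fingers":38}]' 60
python3 -c "
from h import *
go([617,144.6,108],1.64)
"
```

```text
clock: 7.53
eef_pos: [569.7, 154.4, 113.6]
tcp_rot: [3.14, 0.0, 1.641]
contact_force: [0.7, 0.5, -2.3]
opening: 0.512
t 7.5333 pos [569.7 154.4 113.6] rot [3.1399e+00 3.0000e-04 1.6410e+00] F [ 0.7  0.5 -2.3] op 43.7
dp [-13.1  46.5   5.7]
ang [0.0017 0.0003 0.001 ]
```

```bash
python3 -m creep '[{"dp":[-13,46.5,3],"angular":[0.002,0,0.001],"fingers":38},{"dp":[-13,46.5,5],"angular":[0.002,0,0.001],"fingers":38},{"dp":[-13,46.5,5],"angular":[0.002,0,0.001],"fingers":38}]' 60
python3 -c "
from h import *
go([617,144.6,70],1.64)
crop('side','pics/s7.png',230,150,360,260,6)
"
```

```text
clock: 7.78
eef_pos: [617.0, 144.1, 105.7]
tcp_rot: [-3.139, 0.001, 1.637]
contact_force: [-1.7, -0.3, -2.0]
opening: 0.512
t 7.7833 pos [617.  144.1 105.7] rot [-3.1387e+00  9.0000e-04  1.6369e+00] F [-1.7 -0.3 -2. ] op 43.7
dp [ 0.5  0.1 35.7]
ang [-0.0029  0.0009 -0.0031]
```

View pics/s7.png

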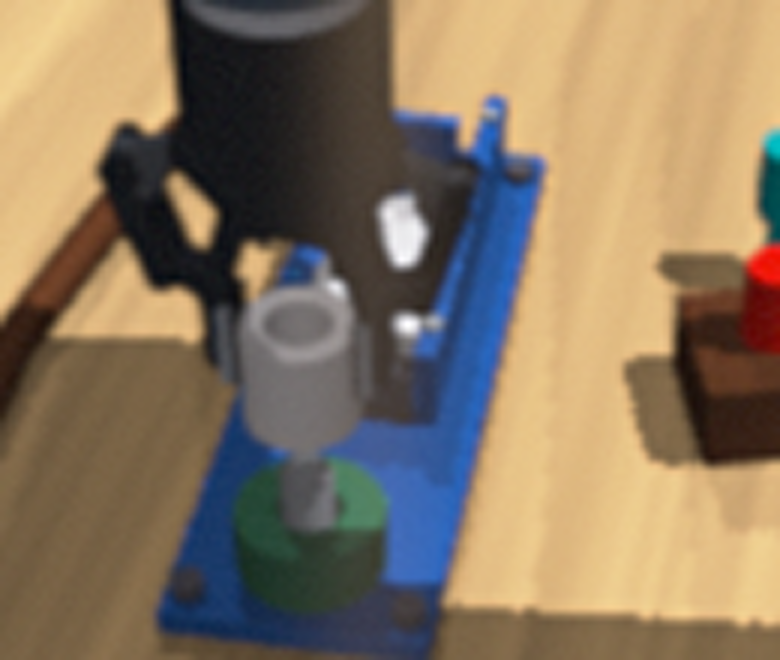

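Run:
```python
from h import *
a=np.linspace(0,2*np.pi,60)
def box(c,rad,z):
    q=(proj('side',np.c_[c[0]+rad*np.cos(a),c[1]+rad*np.sin(a),0*a+z])-[230,150]+.5)*6-.5
    return q.min(0).round(),q.max(0).round()
for z in (86,89,92): print(z,'bot',box((617,144.1),23,z),'top',box((617,144.1),23,z+45))
print('green bot',box((617,144.6),31,12),'top',box((617,144.6),31,42),)
```

```text
86 bot (array([243., 381.]), array([363., 461.])) top (array([236., 291.]), array([360., 370.]))
89 bot (array([243., 375.]), array([363., 455.])) top (array([236., 285.]), array([360., 364.]))
92 bot (array([242., 369.]), array([363., 449.])) top (array([235., 279.]), array([360., 358.]))
green bot (array([234., 504.]), array([388., 613.])) top (array([229., 450.]), array([386., 559.]))
```

```bash
python3 -m creep '[{"dp":[0.3,0,8],"angular":[-0.003,0,-0.003],"fingers":38},{"dp":[0.3,0,16],"angular":[-0.003,0,-0.003],"fingers":38},{"dp":[0.3,0,22],"angular":[-0.003,0,-0.003],"fingers":38},{"dp":[0.3,0,27],"angular":[-0.003,0,-0.003],"fingers":38},{"dp":[0.3,0,32],"angular":[-0.003,0,-0.003],"fingers":38}]' 60
python3 -c "
from h import *
go([617,144.6,58],1.64)
"
```

```text
clock: 8.25
eef_pos: [615.2, 145.4, 74.0]
tcp_rot: [3.141, 0.002, 1.643]
contact_force: [4.1, -5.7, 10.6]
opening: 0.516
t 8.25 pos [615.2 145.4  74. ] rot [3.1407e+00 1.6000e-03 1.6429e+00] F [ 4.1 -5.7 10.6] op 44.0
dp [-0.9  1.7 16. ]
ang [0.0009 0.0016 0.0029]
```

```bash
python3 -m creep '[{"dp":[-1.2,2,0],"angular":[0,0,0],"fingers":38},{"dp":[-1.2,2,3],"angular":[0,0,0],"fingers":38}]' 60
python3 -c "
from h import *
go([617,144.6,58],1.64)
"
```

```text
clock: 8.42
eef_pos: [616.8, 144.3, 70.9]
tcp_rot: [-3.14, 0.001, 1.642]
contact_force: [0.1, -0.1, -0.9]
opening: 0.514
t 8.4167 pos [616.8 144.3  70.9] rot [-3.1405e+00  9.0000e-04  1.6419e+00] F [ 0.1 -0.1 -0.9] op 43.9
dp [ 0.3  0.3 12.9]
ang [-0.0011  0.0009  0.0019]
```

Free again. Continuing down.

```bash
python3 -m creep '[{"dp":[0,0,4],"angular":[0,0,0],"fingers":38},{"dp":[0,0,8],"angular":[0,0,0],"fingers":38},{"dp":[0,0,11],"angular":[0,0,0],"fingers":38},{"dp":[0,0,12],"angular":[0,0,0],"fingers":38}]' 60
python3 -c "
from h import *
go([617,144.6,58],1.64)
"
```

```text
clock: 8.75
eef_pos: [616.2, 144.1, 58.0]
tcp_rot: [-3.139, 0.001, 1.642]
contact_force: [0.3, -0.9, -1.4]
opening: 0.516
t 8.75 pos [616.2 144.1  58. ] rot [-3.1394e+00  1.2000e-03  1.6418e+00] F [ 0.3 -0.9 -1.4] op 44.1
dp [0.5 0.8 0. ]
ang [-0.0022  0.0013  0.0018]
```

```bash
python3 -m creep '[{"dp":[0,0.5,2],"angular":[0,0,0],"fingers":38},{"dp":[0,0.5,3],"angular":[0,0,0],"fingers":38}]' 60
python3 -m creep '[{"dp":[0,0,0],"angular":[0,0,0],"fingers":38}]' 60
```

```text
clock: 8.92
eef_pos: [616.8, 144.2, 56.5]
tcp_rot: [-3.139, 0.001, 1.642]
contact_force: [-7.0, -2.2, 20.7]
opening: 0.517
clock: 9.0
eef_pos: [616.7, 144.2, 56.5]
tcp_rot: [-3.139, 0.001, 1.642]
contact_force: [-3.3, -0.4, 8.2]
opening: 0.515
```

```bash
python3 -m creep '[{"dp":[0,0,0],"angular":[0,0,0],"fingers":62},{"dp":[0,0,0],"angular":[0,0,0],"fingers":62},{"dp":[0,0,-25],"angular":[0,0,0],"fingers":62},{"dp":[0,0,-60],"angular":[0,0,0],"fingers":62},{"dp":[-10,-20,-90],"angular":[0,0,0],"fingers":62}]' 60
python3 -c "
from h import *
go([451,-2,125],1.64)
"
```

```text
clock: 9.42
eef_pos: [600.3, 134.2, 147.0]
tcp_rot: [3.141, 0.0, 1.642]
contact_force: [1.0, -0.7, 1.6]
opening: 0.725
t 9.4167 pos [600.3 134.2 147. ] rot [3.1407e+00 3.0000e-04 1.6424e+00] F [ 1.  -0.7  1.6] op 61.9
dp [-125.2 -158.7   21.9]
ang [0.0009 0.0003 0.0024]
```

```bash
python3 -m creep '[{"dp":[-125,-159,10],"angular":[0,0,0.002],"fingers":60},{"dp":[-125,-159,10],"angular":[0,0,0.002],"fingers":60},{"dp":[-125,-159,10],"angular":[0,0,0.002],"fingers":54},{"dp":[-125,-159,20],"angular":[0,0,0.002],"fingers":54},{"dp":[-125,-159,20],"angular":[0,0,0.002],"fingers":54}]' 60
python3 -c "
from h import *
go([451,-2,125],1.64)
crop('side','pics/s8.png',240,130,400,250,5)
"
```

```text
clock: 9.83
eef_pos: [446.1, -4.1, 126.1]
tcp_rot: [-3.14, 0.001, 1.64]
contact_force: [1.3, -0.4, 0.6]
opening: 0.631
t 9.8333 pos [446.1  -4.1 126.1] rot [-3.1403e+00  1.2000e-03  1.6402e+00] F [ 1.3 -0.4  0.6] op 53.9
dp [1.7 5.1 1.1]
ang [-0.0013  0.0012  0.0002]
```

View pics/s8.png

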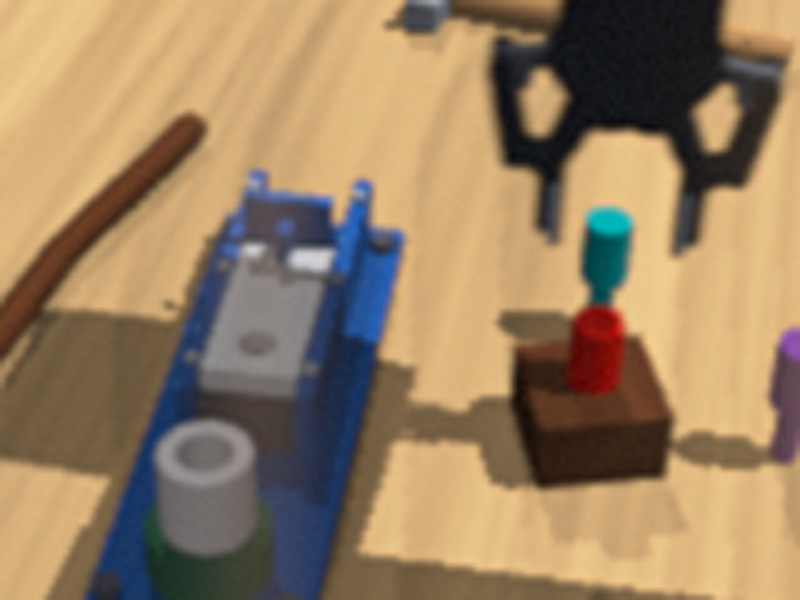

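Run:
```python
from h import *
f=lambda a,b:[240+(a+.5)/5-.5,130+(b+.5)/5-.5]
for z in (122,126,132): print(unproj('side',[f(548,240),f(682,252)],z).mean(0).round(1))
print(unproj('side',[f(598,320)],82).round(1))
a=np.linspace(0,2*np.pi,60)
def box(c,rad,z):
    q=(proj('side',np.c_[c[0]+rad*np.cos(a),c[1]+rad*np.sin(a),0*a+z])-[240,130]+.5)*5-.5
    return q.min(0).round(),q.max(0).round()
for c in [(450,-2),(452,0)]: print(c,box(c,14,82),box(c,14,42))
```

```text
[447.3 -10.4 122. ]
[447.   -4.8 126. ]
[446.6   3.7 132. ]
[[451.   -0.6  82. ]]
(450, -2) (array([573., 302.]), array([628., 336.])) (array([567., 362.]), array([620., 396.]))
(452, 0) (array([568., 304.]), array([623., 338.])) (array([562., 364.]), array([616., 398.]))
```

```bash
python3 -m creep '[{"dp":[1.8,4.5,10],"angular":[-0.001,0.001,0],"fingers":54},{"dp":[1.8,4.5,35],"angular":[-0.001,0.001,0],"fingers":54},{"dp":[1.8,4.5,60],"angular":[-0.001,0.001,0],"fingers":54},{"dp":[1.8,4.5,73],"angular":[-0.001,0.001,0],"fingers":54},{"dp":[1.8,4.5,75],"angular":[-0.001,0.001,0],"fingers":54}]' 60
python3 -c "
from h import *
go([450.5,-2,50],1.64)
crop('side','pics/s9.png',320,130,400,230,6)
"
```

```text
clock: 10.3
eef_pos: [451.5, -0.7, 48.8]
tcp_rot: [-3.138, -0.0, 1.64]
contact_force: [-1.7, -0.7, -0.7]
opening: 0.632
t 10.3 pos [451.5  -0.7  48.8] rot [-3.1378e+00 -3.0000e-04  1.6399e+00] F [-1.7 -0.7 -0.7] op 54.0
dp [-1.2 -1.1 -1.2]
ang [-0.0037 -0.0003 -0.0001]
```

View pics/s9.png

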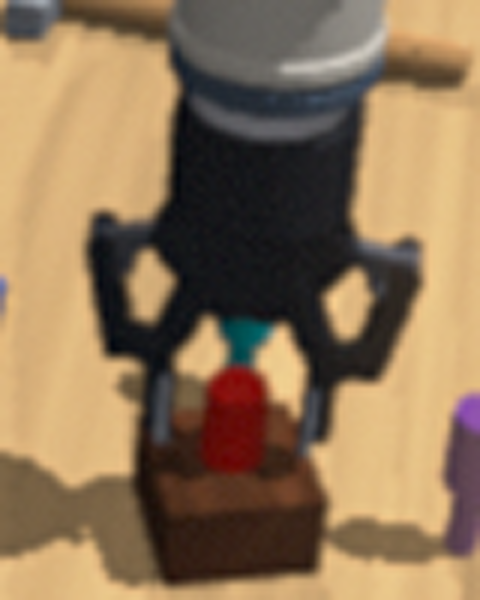

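```bash
python3 -m creep '[{"dp":[-1,0,0],"angular":[-0.004,0,0],"fingers":20},{"dp":[-1,0,0],"angular":[-0.004,0,0],"fingers":20},{"dp":[-1,0,0],"angular":[-0.004,0,0],"fingers":20},{"dp":[-1,0,0],"angular":[-0.004,0,0],"fingers":20}]' 80
python3 -c "
from h import *
go([450.5,-2,50],1.64)"
```

```text
clock: 10.68
eef_pos: [453.3, -2.0, 52.2]
tcp_rot: [3.136, 0.0, 1.64]
contact_force: [-0.7, 0.7, 5.0]
opening: 0.31
t 10.6833 pos [453.3  -2.   52.2] rot [3.1363e+00 1.0000e-04 1.6398e+00] F [-0.7  0.7  5. ] op 26.5
dp [ 0.2 -2.8  2.2]
ang [ 0.0053  0.0001 -0.0002]
```

```bash
python3 -m creep '[{"dp":[0,-1,-15],"angular":[0.005,0,0],"fingers":20},{"dp":[0,-1,-35],"angular":[0.005,0,0],"fingers":20},{"dp":[0,-1,-60],"angular":[0.005,0,0],"fingers":20},{"dp":[0,-1,-80],"angular":[0.005,0,0],"fingers":20},{"dp":[0,-1,-80],"angular":[0.005,0,0],"fingers":20}]' 80
python3 -c "
from h import *
go([625.5,21.7,135],1.64)"
```

```text
clock: 11.1
eef_pos: [453.8, -2.1, 135.1]
tcp_rot: [3.136, 0.001, 1.64]
contact_force: [2.3, 0.1, -1.3]
opening: 0.299
t 11.1 pos [453.8  -2.1 135.1] rot [3.1362e+00 6.0000e-04 1.6398e+00] F [ 2.3  0.1 -1.3] op 25.6
dp [ 12.  172.9   1. ]
ang [ 0.0054  0.0006 -0.0002]
```

```bash
python3 -m creep '[{"dp":[12.5,172.5,1],"angular":[0.005,0,0],"fingers":20},{"dp":[12.5,172.5,1],"angular":[0.005,0,0],"fingers":20},{"dp":[12.5,172.5,1],"angular":[0.005,0,0],"fingers":20},{"dp":[12.5,172.5,1],"angular":[0.005,0,0],"fingers":20},{"dp":[12.5,172.5,10],"angular":[0.005,0,0],"fingers":20}]' 80
python3 -m creep '[{"dp":[0,0,8],"angular":[0,0,0],"fingers":20},{"dp":[0,0,8],"angular":[0,0,0],"fingers":20}]' 80
python3 -c "
from h import *
go([625.2,22.5,114],1.64)
im=optics.grab_frame('side')
crop('side','pics/s10.png',260,140,350,220,8,im)
cv2.imwrite('pics/side10.png',im)"
```

```text
clock: 11.52
eef_pos: [630.3, 23.2, 122.4]
tcp_rot: [3.139, 0.0, 1.64]
contact_force: [-0.6, 0.1, 0.3]
opening: 0.304
clock: 11.68
eef_pos: [620.1, 22.2, 110.0]
tcp_rot: [-3.13, -0.0, 1.64]
contact_force: [-0.7, -1.1, -1.2]
opening: 0.307
t 11.6833 pos [620.1  22.2 110. ] rot [-3.1304e+00 -1.0000e-04  1.6400e+00] F [-0.7 -1.1 -1.2] op 26.2
dp [-0.   5.1 -4. ]
ang [-0.0112 -0.0001  0.    ]
```

View pics/s10.png

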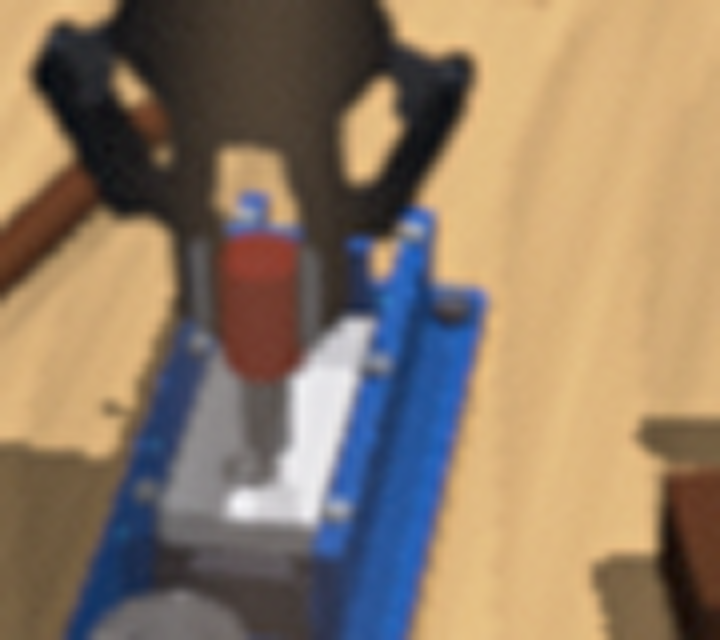

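```bash
python3 -m creep '[{"dp":[0,2.5,-2],"angular":[-0.006,0,0],"fingers":20},{"dp":[0,4,-2],"angular":[-0.008,0,0],"fingers":20},{"dp":[0,4,-2],"angular":[-0.008,0,0],"fingers":20},{"dp":[0,4,-2],"angular":[-0.008,0,0],"fingers":20}]' 80
python3 -c "
from h import *
go([625.2,22.5,114],1.64)
im=optics.grab_frame('side')
crop('side','pics/s11.png',260,140,350,220,8,im)
"
```

```text
clock: 12.07
eef_pos: [626.2, 22.4, 115.6]
tcp_rot: [3.139, 0.0, 1.64]
contact_force: [0.9, 0.7, -0.5]
opening: 0.306
t 12.0667 pos [626.2  22.4 115.6] rot [3.1392e+00 1.0000e-04 1.6397e+00] F [ 0.9  0.7 -0.5] op 26.2
dp [ 0.2 -1.   1.6]
ang [ 0.0024  0.0001 -0.0003]
```

View pics/s11.png

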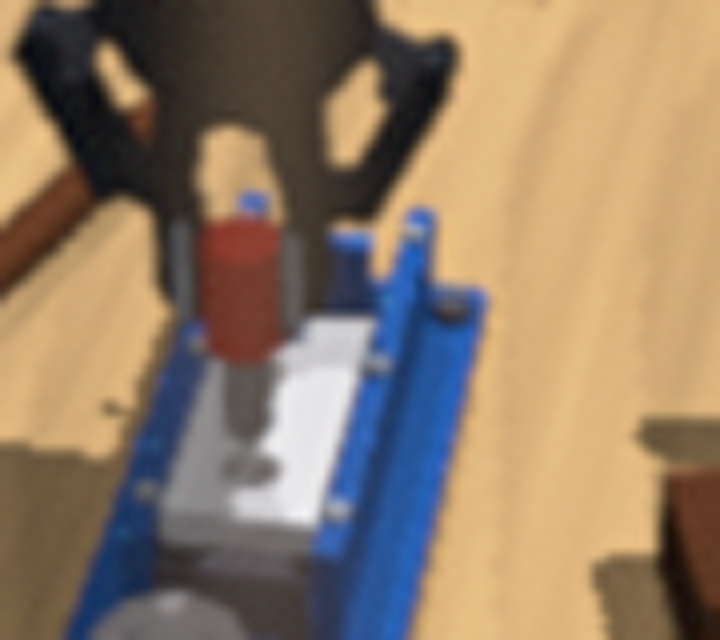

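Run:
```python
from h import *
c=lambda P:((proj('side',P)-[260,140]+.5)*8-.5).round(0)
print(c([[626.2,22.4,67.6],[626.2,22.4,54],[627.2,22.4,54],[626.2,24.4,54],[626.2,22.4,145.6-40+40]]))
```

```text
[[246. 433.]
 [247. 466.]
 [244. 466.]
 [245. 470.]
 [239. 233.]]
```

```bash
python3 -m creep '[{"dp":[-0.3,0,5],"angular":[0.002,0,0],"fingers":20},{"dp":[-0.3,0,10],"angular":[0.002,0,0],"fingers":20},{"dp":[-0.3,0,15],"angular":[0.002,0,0],"fingers":20},{"dp":[-0.3,0,19],"angular":[0.002,0,0],"fingers":20}]' 80
```

```text
clock: 12.45
eef_pos: [626.0, 22.2, 94.9]
tcp_rot: [-3.14, 0.0, 1.64]
contact_force: [-1.7, 0.0, 0.4]
opening: 0.305
```

```bash
python3 -m creep '[{"dp":[0,0,0],"angular":[0,0,0],"fingers":20}]' 80
```

```text
clock: 12.53
eef_pos: [625.5, 22.2, 94.4]
tcp_rot: [-3.139, 0.0, 1.64]
contact_force: [-0.3, -0.4, -1.4]
opening: 0.3
```

```bash
python3 -m creep '[{"dp":[0,0,2],"angular":[0,0,0],"fingers":20},{"dp":[0,0,4],"angular":[0,0,0],"fingers":20},{"dp":[0,0,5.5],"angular":[0,0,0],"fingers":20},{"dp":[0,0,6.5],"angular":[0,0,0],"fingers":20},{"dp":[0,0,6.5],"angular":[0,0,0],"fingers":20}]' 80
```

```text
clock: 12.95
eef_pos: [626.3, 22.2, 89.1]
tcp_rot: [-3.141, 0.0, 1.64]
contact_force: [-1.3, 0.3, -1.0]
opening: 0.305
```

```bash
python3 -m creep '[{"dp":[0,0,1],"angular":[0,0,0],"fingers":20},{"dp":[0,0,2],"angular":[0,0,0],"fingers":20},{"dp":[0,0,2],"angular":[0,0,0],"fingers":20}]' 80
```

```text
clock: 13.2
eef_pos: [626.7, 22.2, 88.2]
tcp_rot: [3.142, 0.0, 1.64]
contact_force: [-2.2, -0.1, 5.5]
opening: 0.306
```

```bash
python3 -m creep '[{"dp":[-3,0,0],"angular":[0,0,0],"fingers":20},{"dp":[-7,0,0],"angular":[0,0,0],"fingers":20},{"dp":[-11,0,0],"angular":[0,0,0],"fingers":20},{"dp":[-15,0,0],"angular":[0,0,0],"fingers":20},{"dp":[-18,0,0],"angular":[0,0,0],"fingers":20}]' 80
python3 -m creep '[{"dp":[-1,0,0],"angular":[0,0,0],"fingers":20},{"dp":[-2,0,0],"angular":[0,0,0],"fingers":20}]' 80
python3 -c "
from h import *
im=optics.grab_frame('side')
crop('side','pics/s12.png',260,140,350,220,8,im)
"
```

```text
clock: 13.62
eef_pos: [628.0, 5.0, 88.2]
tcp_rot: [3.141, -0.001, 1.639]
contact_force: [-1.2, 5.9, 5.8]
opening: 0.302
clock: 13.78
eef_pos: [628.1, 3.0, 88.2]
tcp_rot: [3.141, -0.001, 1.639]
contact_force: [-2.0, 5.9, 5.3]
opening: 0.305
```

View pics/s12.png

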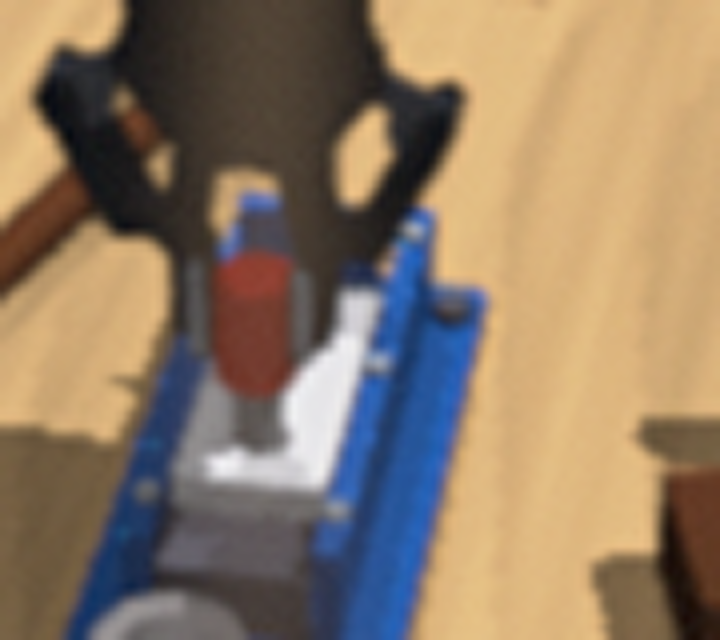

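```bash
for i in 1; do :; done
python3 -m creep '[{"dp":[-1.5,-0.3,0.3],"angular":[0,0,0],"fingers":20},{"dp":[-3,-0.3,0.3],"angular":[0,0,0],"fingers":20}]' 80
python3 -m creep '[{"dp":[-1.5,0,0],"angular":[0,0,0],"fingers":20},{"dp":[-3,0,0],"angular":[0,0,0],"fingers":20}]' 80
python3 -c "
from rig import r; s=r.sense(); print(s['eef_pos'].round(1), s['contact_force'].round(1))"
```

```text
clock: 14.0
eef_pos: [628.3, 0.4, 88.2]
tcp_rot: [3.141, -0.002, 1.639]
contact_force: [-1.7, 6.4, 7.3]
opening: 0.304
clock: 14.17
eef_pos: [628.5, -2.6, 88.2]
tcp_rot: [3.141, -0.002, 1.639]
contact_force: [-1.4, 6.4, 8.0]
opening: 0.304
[628.5  -2.6  88.2] [-1.4  6.4  8. ]
```

```bash
python3 -m creep '[{"dp":[-1.5,0,0],"angular":[0,0,0],"fingers":20},{"dp":[-3,0,0],"angular":[0,0,0],"fingers":20}]' 80
```

```text
clock: 14.33
eef_pos: [628.7, -5.6, 88.2]
tcp_rot: [3.141, -0.002, 1.639]
contact_force: [-2.5, 5.8, 7.2]
opening: 0.302
```

```bash
python3 -m creep '[{"dp":[-1.5,0,0],"angular":[0,0,0],"fingers":20},{"dp":[-3,0,0],"angular":[0,0,0],"fingers":20}]' 80
```

```text
clock: 14.5
eef_pos: [628.9, -8.7, 88.2]
tcp_rot: [3.141, -0.002, 1.639]
contact_force: [-1.7, 6.5, 7.0]
opening: 0.305
```

```bash
python3 -m creep '[{"dp":[-1.5,0,0],"angular":[0,0,0],"fingers":20},{"dp":[-3,0,0],"angular":[0,0,0],"fingers":20}]' 80
```

```text
clock: 14.67
eef_pos: [629.1, -11.7, 88.1]
tcp_rot: [3.141, -0.001, 1.639]
contact_force: [-1.5, 5.3, 5.8]
opening: 0.304
```

```bash
python3 -m creep '[{"dp":[-1.5,0,0],"angular":[0,0,0],"fingers":20},{"dp":[-3,0,0],"angular":[0,0,0],"fingers":20}]' 80
```

```text
clock: 14.83
eef_pos: [629.2, -15.0, 87.9]
tcp_rot: [3.141, -0.001, 1.64]
contact_force: [-0.6, 3.1, 1.2]
opening: 0.306
```

```bash
python3 -m creep '[{"dp":[0,0,1],"angular":[0,0,0],"fingers":20},{"dp":[0,0,1],"angular":[0,0,0],"fingers":20}]' 80
```

```text
clock: 15.0
eef_pos: [628.7, -15.9, 86.0]
tcp_rot: [-3.141, 0.0, 1.64]
contact_force: [0.2, 0.9, 1.0]
opening: 0.308
```

```bash
python3 -m creep '[{"dp":[-1.5,0,0.5],"angular":[0,0,0],"fingers":20},{"dp":[-3,0,1],"angular":[0,0,0],"fingers":20}]' 80
```

```text
clock: 15.17
eef_pos: [628.8, -18.8, 84.8]
tcp_rot: [-3.141, 0.0, 1.64]
contact_force: [-0.1, 2.9, -0.7]
opening: 0.303
```

```bash
python3 -m creep '[{"dp":[-0.5,0,1.5],"angular":[0,0,0],"fingers":20},{"dp":[-0.5,0,3],"angular":[0,0,0],"fingers":20}]' 80
```

```text
clock: 15.33
eef_pos: [628.8, -19.5, 81.7]
tcp_rot: [-3.141, 0.0, 1.64]
contact_force: [-0.0, 2.0, -0.6]
opening: 0.306
```

```bash
python3 -m creep '[{"dp":[0,0,3],"angular":[0,0,0],"fingers":20},{"dp":[0,0,6],"angular":[0,0,0],"fingers":20},{"dp":[0,0,9],"angular":[0,0,0],"fingers":20}]' 80
```

```text
clock: 15.58
eef_pos: [628.8, -19.4, 72.5]
tcp_rot: [-3.141, 0.0, 1.64]
contact_force: [-0.2, 0.4, -1.9]
opening: 0.305
```

```bash
python3 -m creep '[{"dp":[0,0,3],"angular":[0,0,0],"fingers":20},{"dp":[0,0,6],"angular":[0,0,0],"fingers":20},{"dp":[0,0,7.5],"angular":[0,0,0],"fingers":20},{"dp":[0,0,8.5],"angular":[0,0,0],"fingers":20},{"dp":[0,0,9.5],"angular":[0,0,0],"fingers":20}]' 80
```

```text
clock: 16.0
eef_pos: [628.8, -19.3, 64.2]
tcp_rot: [-3.141, 0.0, 1.64]
contact_force: [-6.5, 0.7, 16.7]
opening: 0.302
```

```bash
python3 -m creep '[{"dp":[0,0,-0.8],"angular":[0,0,0],"fingers":54},{"dp":[0,0,-0.8],"angular":[0,0,0],"fingers":54},{"dp":[0,0,-0.8],"angular":[0,0,0],"fingers":54},{"dp":[0,0,-25],"angular":[0,0,0],"fingers":54},{"dp":[0,0,-60],"angular":[0,0,0],"fingers":54}]' 80
python3 -m creep '[{"dp":[0,-30,-40],"angular":[0,0,0],"fingers":54},{"dp":[-20,-70,-70],"angular":[0,0,0],"fingers":54},{"dp":[-20,-110,-90],"angular":[0,0,0],"fingers":54},{"dp":[-20,-150,-100],"angular":[0,0,0],"fingers":54},{"dp":[-20,-190,-100],"angular":[0,0,0],"fingers":54}]' 80
python3 -m creep '[{"dp":[0,-40,0],"angular":[0,0,0],"fingers":54},{"dp":[0,-70,0],"angular":[0,0,0],"fingers":54},{"dp":[0,-70,0],"angular":[0,0,0],"fingers":54},{"dp":[0,-70,0],"angular":[0,0,0],"fingers":54}]' 80
python3 -c "
from h import *
im=optics.grab_frame('side')
crop('side','pics/s13.png',240,130,360,250,5,im)
im=optics.grab_frame('top'); cv2.imwrite('pics/top13.png',im)
crop('top','pics/t13.png',230,150,380,230,5,im)
"
```

```text
clock: 16.42
eef_pos: [626.5, -19.1, 121.0]
tcp_rot: [-3.135, -0.001, 1.64]
contact_force: [0.6, 0.1, 0.4]
opening: 0.632
clock: 16.83
eef_pos: [458.9, -51.3, 223.8]
tcp_rot: [3.138, 0.001, 1.64]
contact_force: [-0.7, -0.2, 0.3]
opening: 0.634
clock: 17.17
eef_pos: [388.0, -55.7, 222.0]
tcp_rot: [3.141, 0.0, 1.639]
contact_force: [-0.1, 0.4, 0.3]
opening: 0.628
```

View pics/s13.png

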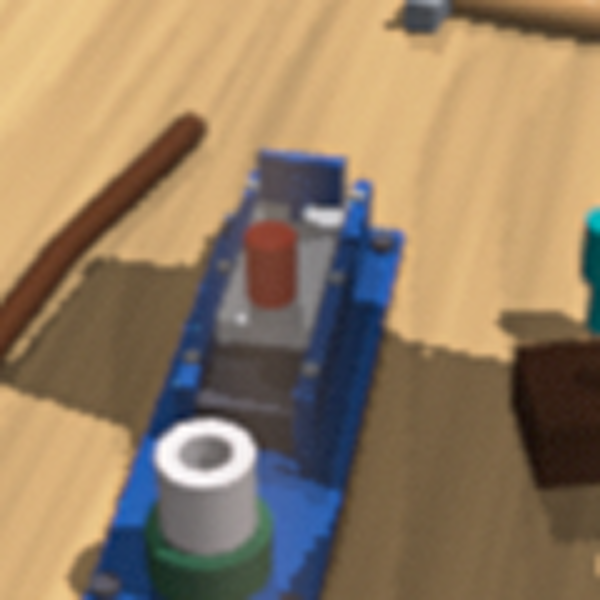

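View pics/t13.png

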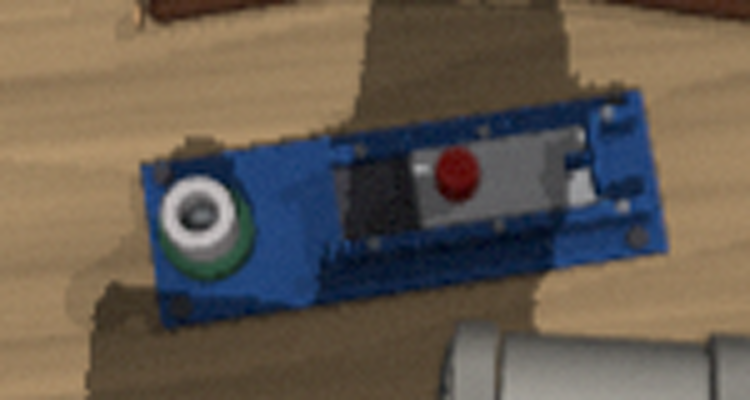

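View pics/top13.png

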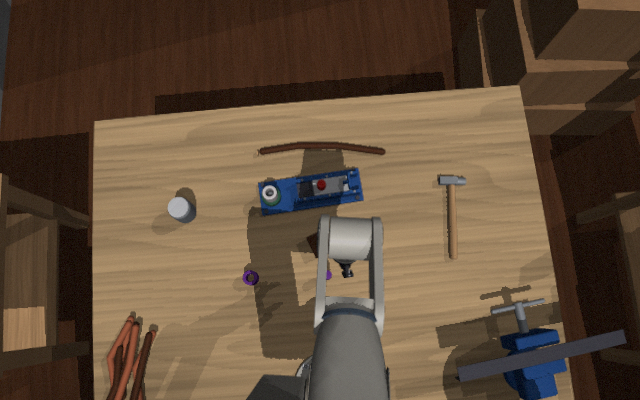

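Run:
```python
from h import *
a=np.linspace(0,2*np.pi,60)
def box(n,o,s,c,rad,z):
    q=(proj(n,np.c_[c[0]+rad*np.cos(a),c[1]+rad*np.sin(a),0*a+z])-o+.5)*s-.5
    return q.min(0).round(),q.max(0).round()
print('head top/bot home',box('side',[240,130],5,(628.8,-19.3),14,94),box('side',[240,130],5,(628.8,-19.3),14,54))
print('white top/bot',box('side',[240,130],5,(616.8,144.4),23,87),box('side',[240,130],5,(616.8,144.4),23,42))
```

```text
head top/bot home (array([241., 217.]), array([295., 248.])) (array([244., 278.]), array([296., 309.]))
white top/bot (array([153., 416.]), array([253., 483.])) (array([158., 486.]), array([255., 554.]))
```

```bash
python3 -c "
from rig import r
print(r.sign_off())"
```

```text
the job is handed in; nothing more can be done
None
```

I finished the job and handed it in at about 17.3 s of the 72 s allowed.

- **Collars:** The wide green collar went on the post first and stopped on the base plate. The narrow white collar then stopped on the green one. On the way down it caught lightly on the post's taper (about 11 N), so I shifted it about 2 mm and it went on freely.
- **Pin:** I put the red-headed pin through the slide's hole until its tip rested on the bed, at about 40 mm as it should. I carried the slide away from the post. After about 37 mm of tool movement the contact force fell away and the pin started to drop. About 4 mm further on I lowered it until it stopped at the height worked out for home, with about 17 N of contact.

**Last checks:** After I let go and backed the arm off, the side picture showed the pin's head and the white collar within about 4 enlarged pixels (about 2 mm) of where they belong when home. The hammer, tin and stick were where they started. The turquoise pin and most of the purple one were hidden by the arm in the final top picture, but the arm kept clear of both. The highest force I read, only at the end of each move, was about 22 N. One mismatch remained: the two cameras disagreed by up to 4 mm along y, so I relied on the contact readings instead.

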